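# Put three mixed-up car parts back in their own trays

### The job

On the parts counter the oil filter, the piston and the carton each stand in the wrong tray: put them right, so that the filter stands in the round tray, the piston in the square tray, and the carton in the long tray with its long side along the tray's, each upright and in the middle of its tray. The trays are too small for two, so on the way stand the part that has to wait on the black rubber mat, clear of your hand. Set the parts down rather than dropping them, and do not shift or tip the black additive bottle.

Things in the scene. Friction and masses are not known exactly. Their poses are not given: they have to be found in the camera images.
- filter_center (a point): spin-on oil filter, loose, standing upright: white cylinder 62 mm in diameter with a grey band, rounded shoulder at 68 mm and a 26 mm wide hexagon nut on top, 86 mm high in all, 0.3 kg. Point on its axis, half-way up (43 mm above its underside); z up along the axis. Grip it on its straight sides, 8 to 64 mm above its underside. Starts in the square tray.
- piston_center (a point): engine piston, loose, standing crown up: plain aluminium cylinder 60 mm in diameter, 62 mm high, with three dark ring grooves and a dark pin bore, 0.35 kg. Point on its axis, half-way up (31 mm above its underside); z up along the axis. Grip it round its sides. Starts in the long tray.
- carton_center (a point): small closed brown carton with white labels, loose, standing: 46 mm along its x, 70 mm along its y, 80 mm high, 0.2 kg, stiff. Point at its centre, half-way up (40 mm above its underside); z up. Grip it across its 46 mm width (along its x). Starts in the round tray.
- tray_round: fixed shallow sheet-steel tray, rim 9 mm high and 3 mm thick all round, floor 3 mm thick; origin at the centre of its underside on the counter, z up. Round, 116 mm in outer diameter. The filter's own tray.
- tray_square: fixed shallow sheet-steel tray, rim 9 mm high and 3 mm thick all round, floor 3 mm thick; origin at the centre of its underside on the counter, z up. Square, 106 x 106 mm outside. The piston's own tray.
- tray_long: fixed shallow sheet-steel tray, rim 9 mm high and 3 mm thick all round, floor 3 mm thick; origin at the centre of its underside on the counter, z up. Oblong, 88 mm along its x and 130 mm along its y outside. The carton's own tray.
- mat: fixed flat black rubber mat, 130 x 130 mm and 4 mm thick, empty at the start: the free spot. Origin at the centre of its underside; z up.
- additive_center (a point): black bottle of additive with a paper label and white cap, loose, a bystander to be left alone: 48 mm in diameter, 120 mm high. Point on its axis, half-way up.
There are look-alikes about, which are no part of the job. What is shaped like the part that bears carton_center but orange or pink is not meant.

How it is judged:
By the outcome, as a careful person would: the job done as asked, in the order asked, and still so for the second after the job is handed in, with the robot touching nothing.
It also fails if it takes over 106 s, if anything falls off the work surface, if the arm or the gripper's body presses on something with over 40 N, if the wrist force passes 120 N, or if a joint passes its speed limit or range.

### The arm

A 6-joint arm with a two-finger parallel gripper is mounted at the origin on the work surface. World frame = base frame: x ahead of the robot, y to its left, z up, the work surface at z = 0. Lengths are in mm, angles in rad, forces in N, time in s.
With the tool pointing down it reaches from about 300 to 875 mm from the base axis. Payload 6.4 kg.
Tool frame: the origin (TCP) lies at the very end of the fingers, on their centre line; the grasp point (between the pads) lies 19 mm behind it; z points along the fingers, y is the direction in which the jaws open and shut (so a half turn about z gives the same grasp; the last joint's range is limited). The gripper opens to 88 mm and grips with 3 to 60 N. Pads are 18 mm wide; open, the fingers measure 123 mm over their backs; the gripper's body (75 mm by 187 mm) begins 45 mm behind the grasp point.
Start: joints at [1.06, 0.181, 1.607, -0, 1.354, -0.206], TCP at [172.547, 548.515, 238.714] pointing down, gripper open.
Joint ranges: [-2.99, 2.99], [-0.89, 2.07], [0.3, 2.58], [-1.14, 4.28], [0, 2.63], [-3.12, 3.12]. Speed limits (rad/s): [2.57, 2.57, 3.01, 3.14, 3.14, 3.14].

### API

Orientations are given as [roll, pitch, yaw] about the fixed x, y, z axes, in that order (R = Rz(yaw) Ry(pitch) Rx(roll)).
In Python, from bench import manip, optics, order gives the robot as it stands.
- The arm moves only by the tool send_rows, never from a script. Its argument "series" is a list that holds one entry, the list of rows, each a list of 5 numbers: the finger opening in cm, from 0 to 8.81, then the shift along the tool's x, y, z in cm, then the turn about the tool's z in degrees. A call has 1 to 12 rows; each row shifts and turns the commanded pose from where the row before left it, along the tool's axes as they then stand; what a row does not reach is not made up. A row lasts 1/12 s, in which the tool goes at most 41.7 mm and 7.16 degrees, less where a joint would pass 70% of its speed; a pose out of reach is approached as far as the arm can. A call with a gripper value outside its range is refused whole. The fingers move at their own pace and stop on an object; the grip force is fixed at half the most. Time passes only in rows, so rows that do not move let the fingers close. It gives the time, the measured TCP pose, the force and the opening at its end, in the units of the state.
- manip.observe(): the state, without advancing time (a new reading comes with each control period).
- optics.snapshot(name): name is "side" or "top"; returns the picture (384x512x3 uint8, blue, green, red); there is no depth.
- optics.camera_info(name): a dict with "fx", "fy", "cx", "cy" (pixels), "R" (3x3) and "t" (3): a world point X has camera coordinates R X + t. Camera axes: x right, y down, z forward; pixel columns grow to the right and rows downward; lengths in mm; the calibration is good to about 2 mm. A picture is of the moment at which its call begins. camera_info takes no time and is no camera call.
- order.sign_off(): hands the job in, once; it reports no verdict.
The state is a dict: "time_s": time; "q": joint angles; "joint_vel": joint speeds; "joint_torque": joint torques, N m; "eef_pos": TCP position; "tool_rot": TCP orientation; "wrist_force": force on the tool from outside, world axes, zero at the start; "torque": the same for the moment, N m; "width": finger opening in mm.
Only numpy, scipy, OpenCV 4.12 (cv2) and the standard library are available. Lean on these libraries where they do the work, as an engineer would, in place of code of your own. Each camera call takes 0.05 s, during which the arm holds its last target. There are 200 camera calls.

## Working session

There is one attempt and no reset: what is moved stays moved. The work goes in short steps, Python scripts to look and compute and a tool call to move; the robot and the scene stay as the last step left them, time stands still between calls to the robot, and variables do not carry over. Pictures are saved under pics/ and viewed, about 12 in all and at most 16, crops included, and the job is handed in when it is done.

Besides the shell and the picture viewer there is one more tool, called as name([rows], argument=value, ...), one row to a line, values as JSON. send_rows: Moves the arm, as the interface text tells. Its arguments: {"type":"object","properties":{"series":{"type":"array","items":{"type":"array","items":{"type":"array","items":{"type":"number"}}}}},"required":["series"]}

```bash
mkdir -p pics; python3 - <<'E'
from bench import manip, optics, order
import cv2, numpy as np
for n in("top","side"):
    cv2.imwrite(f"pics/{n}0.png",optics.snapshot(n)); c=optics.camera_info(n); print(n,{k:np.round(v,3).tolist() for k,v in c.items()})
print(manip.observe())
E
```

```text
top {'fx': 497.262, 'fy': 497.262, 'cx': 263.292, 'cy': 188.835, 'R': [[0.018, -1.0, 0.001], [-0.994, -0.018, -0.105], [0.105, 0.001, -0.994]], 't': [24.201, 493.987, 1370.16]}
side {'fx': 350.556, 'fy': 350.556, 'cx': 256.245, 'cy': 200.541, 'R': [[-0.972, -0.233, -0.01], [-0.158, 0.691, -0.705], [0.171, -0.684, -0.709]], 't': [513.023, 92.688, 929.047]}
{'time_s': 0.1, 'q': array([ 1.05971860e+00,  1.81449390e-01,  1.60788156e+00, -1.46411983e-05,
        1.35379400e+00, -2.06275338e-01]), 'joint_vel': array([-1.01569182e-03, -1.12446011e-03, -1.66668453e-03, -1.48258803e-03,
        4.21813629e-05, -7.84122750e-05]), 'joint_torque': array([-2.99693365e-04, -4.34815300e+01, -3.42697942e+01,  7.04026641e-02,
        3.38571891e-02, -3.04562434e-05]), 'eef_pos': array([172.29971418, 548.08592281, 237.92277263]), 'tool_rot': array([-3.14008991e+00, -2.99848152e-04,  2.83679321e+00]), 'wrist_force': array([-0.4858188 , -0.18385947, -0.16855101]), 'torque': array([0.02554979, 0.02132373, 0.00177078]), 'width': 88.1788794235837}
```

View pics/top0.png

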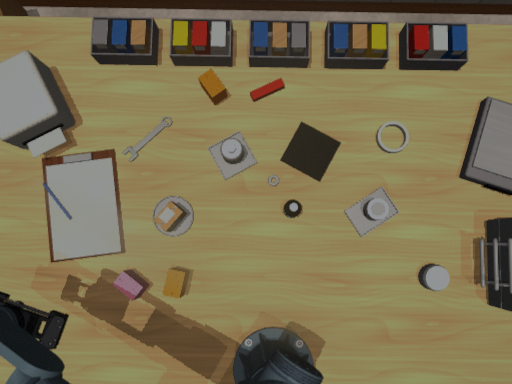

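View pics/side0.png

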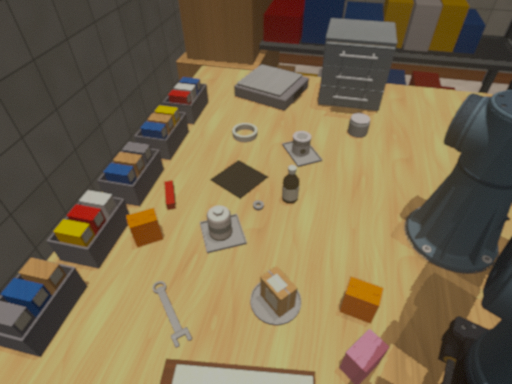

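Top view: filter in the square tray (233,155), carton in the round tray (173,216), piston in the long tray (371,211), empty mat (311,151), bottle (292,208). I'll take a magnified crop next.

```bash
cat > h.py <<'E'
import cv2, numpy as np
from bench import manip, optics, order
C={n:optics.camera_info(n) for n in("top","side")}
def back(n,u,v,z):
    c=C[n];R=np.array(c["R"]);t=np.array(c["t"])
    d=R.T@np.array([(u-c["cx"])/c["fx"],(v-c["cy"])/c["fy"],1]);o=-R.T@t
    return (o+d*(z-o[2])/d[2])[:2]
def proj(n,X):
    c=C[n];p=np.array(c["R"])@np.array(X,float)+np.array(c["t"])
    return np.array([c["fx"]*p[0]/p[2]+c["cx"],c["fy"]*p[1]/p[2]+c["cy"]])
def crop(n,name,x0,y0,x1,y1,s):
    im=optics.snapshot(n);cv2.imwrite(f"pics/{name}.png",cv2.resize(im[y0:y1,x0:x1],None,fx=s,fy=s,interpolation=cv2.INTER_CUBIC));return im
E
python3 - <<'E'
from h import *
im=cv2.imread("pics/top0.png")
# two rows of tiles, 5x
T=[(148,192),(208,130),(346,186),(286,125)]
t=[cv2.resize(im[y:y+50,x:x+60],None,fx=6,fy=6,interpolation=cv2.INTER_CUBIC) for x,y in T]
cv2.imwrite("pics/tiles.png",np.vstack([np.hstack(t[:2]),np.hstack(t[2:])]))
hsv=cv2.cvtColor(im,cv2.COLOR_BGR2HSV)
m=((hsv[...,1]<70)|(hsv[...,2]<70)).astype(np.uint8)
for (u,v),z,nm in [((173,230),9,"round"),((233,170),9,"sq"),((360,211),9,"long"),((311,151),4,"mat")]:
    n,l,s,c=cv2.connectedComponentsWithStats(m);k=l[v,u]
    cs=cv2.findContours((l==k).astype(np.uint8),0,1)[0];r=cv2.minAreaRect(max(cs,key=len))
    P=np.array([back("top",*p,z) for p in cv2.boxPoints(r)])
    print(nm,k,s[k],np.round(r[0],1),"centre",P.mean(0).round(1),"edges",[(np.linalg.norm(e).round(1),np.degrees(np.arctan2(e[1],e[0])).round(1)) for e in (P[1]-P[0],P[2]-P[1])])
E
```

```text
round 20 [153 196  40  41 986] [172.5 216. ] centre [413.8 288.1] edges [(np.float64(110.7), np.float64(-89.0)), (np.float64(113.0), np.float64(-178.1))]
sq 15 [ 208  131   49   49 1387] [231.8 154.8] centre [591.9 124.9] edges [(np.float64(107.2), np.float64(-59.4)), (np.float64(108.9), np.float64(-150.1))]
long 19 [ 344  187   56   50 1469] [371.5 211.3] centre [ 437.  -274.4] edges [(np.float64(133.0), np.float64(-56.1)), (np.float64(89.9), np.float64(-147.1))]
mat 14 [ 281  122   59   59 1937] [309.9 151.2] centre [607.3 -99.2] edges [(np.float64(128.4), np.float64(-27.2)), (np.float64(128.4), np.float64(-117.9))]
```

View pics/tiles.png

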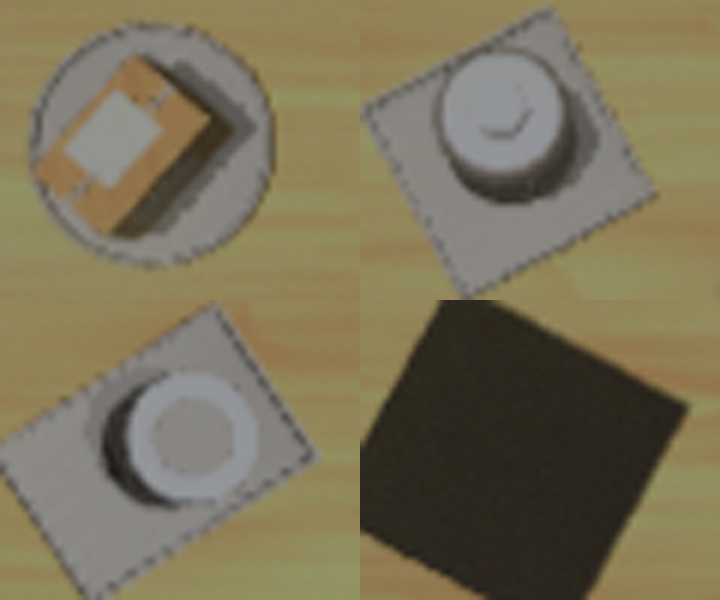

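Tiles show clean edges. Carton top corners are at tile px (137,52), (212,118), (103,238), (33,168). The filter shoulder circle is centred at (502,110) and the piston crown at (193,437). Next I'll turn these into world positions.

```bash
cat >> h.py <<'E'
def to(x,y,z,psi=None):
    s=manip.observe();p=s["eef_pos"];a=s["tool_rot"][2]
    d=np.array([x,y,z])-p
    tx=np.array([np.cos(a),np.sin(a),0]);ty=np.array([np.sin(a),-np.cos(a),0])
    print("pos",p.round(1),"yaw",np.degrees(a).round(2),"shift cm",(np.array([d@tx,d@ty,-d[2]])/10).round(2),
      "turn", None if psi is None else round((np.degrees(a)-psi+180)%360-180,2),"w",round(s["width"],1),"F",s["wrist_force"].round(1),"t",round(s["time_s"],2))
E
python3 - <<'E'
from h import *
f=lambda U,V,x0,y0,U0=0,V0=0:(x0+(U-U0+.5)/6-.5,y0+(V-V0+.5)/6-.5)
P=np.array([back("top",*f(U,V,148,192),83) for U,V in[(137,52),(212,118),(103,238),(33,168)]])
print("carton",P.mean(0).round(1),[(np.linalg.norm(e).round(1),np.degrees(np.arctan2(e[1],e[0])).round(1)) for e in(P[1]-P[0],P[2]-P[1],P[3]-P[2],P[0]-P[3])])
print("filter top z71",back("top",*f(502,110,208,130,360),71).round(1),"nut(508,115)z89",back("top",*f(506,116,208,130,360),89).round(1))
print("piston",back("top",*f(193,437,346,186,0,300),65).round(1))
print("sq",back("top",232.2,154.8,9),"bottle cap",back("top",293.5,208,120))
# side: filter nut top, piston crown, carton top approx
print("side filter nut",back("side",217,211,89),"piston",back("side",301.5,136.5,65),"carton",back("side",278.5,282,83), "bottle",back("side",291,170,120))
print("proj filter side axis", proj("side",[605,127,3]),proj("side",[605,127,71]))
to(605,125,200)
E
python3 - <<'E'
import cv2,numpy as np
im=cv2.imread("pics/side0.png")
T=[(188,195),(245,258),(272,120),(268,155)]
t=[cv2.resize(im[y:y+66,x:x+66],None,fx=6,fy=6,interpolation=cv2.INTER_CUBIC)[:300] if 0 else cv2.resize(im[y:y+66,x:x+66],None,fx=4.5,fy=4.5,interpolation=cv2.INTER_CUBIC) for x,y in T]
cv2.imwrite("pics/tiles_s.png",np.vstack([np.hstack(t[:2]),np.hstack(t[2:])]))
E
```

```text
carton [411.  287.2] [(np.float64(45.1), np.float64(-129.9)), (np.float64(71.5), np.float64(139.3)), (np.float64(44.5), np.float64(46.7)), (np.float64(68.9), np.float64(-40.1))]
filter top z71 [599.9 122.7] nut(508,115)z89 [593.8 119.6]
piston [ 441.4 -279.1]
sq [591.68607449 123.69346518] bottle cap [434.69099943 -46.83077296]
side filter nut [596.31130036 131.25233064] piston [ 439.64648002 -268.92568532] carton [408.34354889 292.82300005] bottle [437.72110842 -29.74524268]
proj filter side axis [217.25720016 231.20718096] [214.89913504 214.08048378]
pos [172.3 548.1 237.9] yaw 162.54 shift cm [-53.97 -27.37   3.79] turn None w 88.2 F [-0.5 -0.2 -0.2] t 0.1
```

View pics/tiles_s.png

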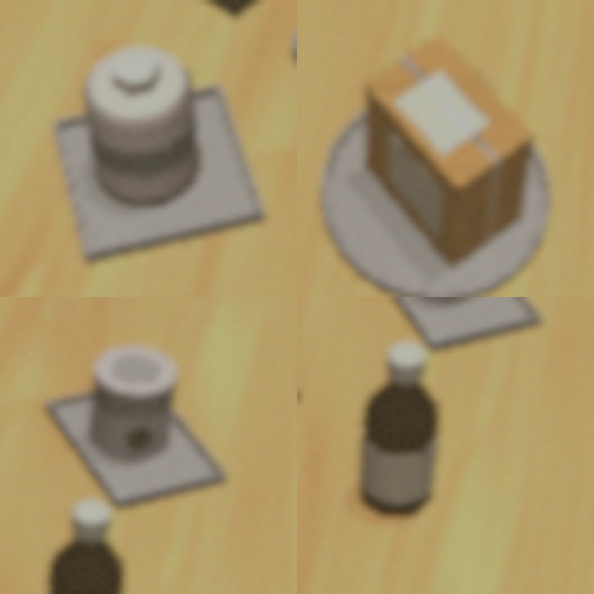

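Side tiles: filter nut at (137,70), carton top corners (437,37), (531,137), (460,190), (367,90), piston crown (135,371), bottle cap (407,352).

```bash
python3 - <<'E'
from h import *
f=lambda U,V,x0,y0:(x0+(U+.5)/4.5-.5,y0+(V+.5)/4.5-.5)
b=lambda pts,o,z:np.mean([back("side",*f(*p,*o),z) for p in pts],0).round(1)
print("filter",b([(137,68)],(188,195),89),"sq",b([(55,124),(217,90),(264,216),(88,260)],(188,195),9))
print("carton",b([(140,37),(234,137),(163,190),(70,90)],(245,258),83),"round",b([(26,200),(250,196)],(245,258),9))
print("piston",b([(135,74)],(272,120),65),"bottle",b([(110,52)],(268,155),120))
print("long",b([(48,109),(158,92),(225,182),(118,208)],(272,120),9))
for n,p in(("filter",[597,124,89]),("piston",[440,-277,65]),("carton",[411,288,83])):print(n,proj("top",p),proj("side",p))
E
```

```text
filter [595.1 126.5] sq [588.6 132.4]
carton [408.8 294.1] round [411.9 298.5]
piston [ 439.7 -271.5] bottle [437.6 -46.2]
long [ 432.4 -261. ]
filter [230.30968468 147.72945469] [217.62997012 208.90685397]
piston [376.97165032 208.90168552] [301.74880226 135.09002804]
carton [167.50202896 215.55005827] [277.69873163 279.81830618]
```

send_rows([
  [[8.8, -2.7, -1.35, 0], [8.8, -2.7, -1.35, 0], [8.8, -2.7, -1.35, 0], [8.8, -2.7, -1.35, 0], [8.8, -2.7, -1.35, 0], [8.8, -2.7, -1.35, 0], [8.8, -2.7, -1.35, 0], [8.8, -2.7, -1.35, 0], [8.8, -2.7, -1.35, 0], [8.8, -2.7, -1.35, 0], [8.8, -2.7, -1.35, 0], [8.8, -2.7, -1.35, 0]],
])

```text
$.series[0][0]: bad value
```

send_rows([
  [[8.8, -3.3, -1.75, 0, 0], [8.8, -3.3, -1.75, 0, 0], [8.8, -3.3, -1.75, 0, 0], [8.8, -3.3, -1.75, 0, 0], [8.8, -3.3, -1.75, 0, 0], [8.8, -3.3, -1.75, 0, 0], [8.8, -3.3, -1.75, 0, 0], [8.8, -3.3, -1.75, 0, 0], [8.8, -3.3, -1.75, 0, 0], [8.8, -3.3, -1.75, 0, 0], [8.8, -3.3, -1.75, 0, 0], [8.8, -3.3, -1.75, 0, 0]],
])

```text
time_s: 1.1
eef_pos: [488.1, 227.7, 238.4]
tool_rot: [-3.141, -0.0, 2.837]
wrist_force: [-0.9, 0.9, -0.4]
width: 87.9
```

send_rows([
  [[8.8, -3.3, -1.75, 0, 0], [8.8, -3.3, -1.75, 0, 0], [8.8, -3.3, -1.75, 1, 0], [8.8, -2, -1, 2, 0], [8.8, -1.7, -0.7, 2, 0], [8.8, 0, 0, 2, 0], [8.8, 0, 0, 0, 0], [8.8, 0, 0, 0, 0]],
])

```text
time_s: 1.77
eef_pos: [594.9, 122.1, 167.2]
tool_rot: [-3.14, -0.004, 2.836]
wrist_force: [0.9, -0.2, 0.3]
width: 88.1
```

```bash
python3 - <<'E'
from h import *
to(597,122,34)
crop("top","t1",190,100,340,220,5)
crop("side","s1",150,140,310,260,5)
E
```

```text
pos [594.9 122.1 167.2] yaw 162.51 shift cm [-0.21  0.05 13.32] turn None w 88.1 F [ 0.9 -0.2  0.3] t 1.77
```

View pics/s1.png

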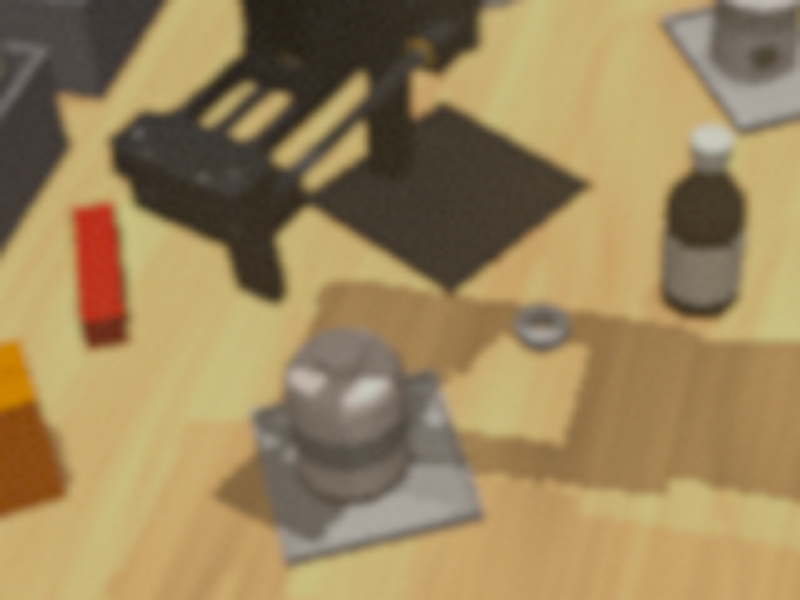

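Fingertips appear at about crop (262,295) and (392,175), astride the filter line. I'll check that against the calibration.

```bash
python3 - <<'E'
from h import *
s=manip.observe();p=s["eef_pos"];a=s["tool_rot"][2];ty=np.array([np.sin(a),-np.cos(a),0])
for k in(50,-50):print(proj("side",p+k*ty),(proj("side",p+k*ty)-[150,140]+.4)*5, (proj("top",p+k*ty)-[190,100]+.4)*5)
# filter model overlays in side: nut top, bottom front
for x,y in((597,122),(597,127)):print((proj("side",[x,y,89])-[150,140]+.4)*5,(proj("side",[x,y,3])-[150,140]+.4)*5)
E
```

```text
[202.194572   197.86873337] [262.97286002 291.34366685] [102.5861575  181.57266054]
[226.9953924  173.01093758] [386.97696199 167.05468792] [288.71184754 242.81749771]
[341.37110764 343.73028782] [355.29067231 453.64520195]
[338.31085165 350.75657503] [352.47904356 460.61589839]
```

View pics/t1.png

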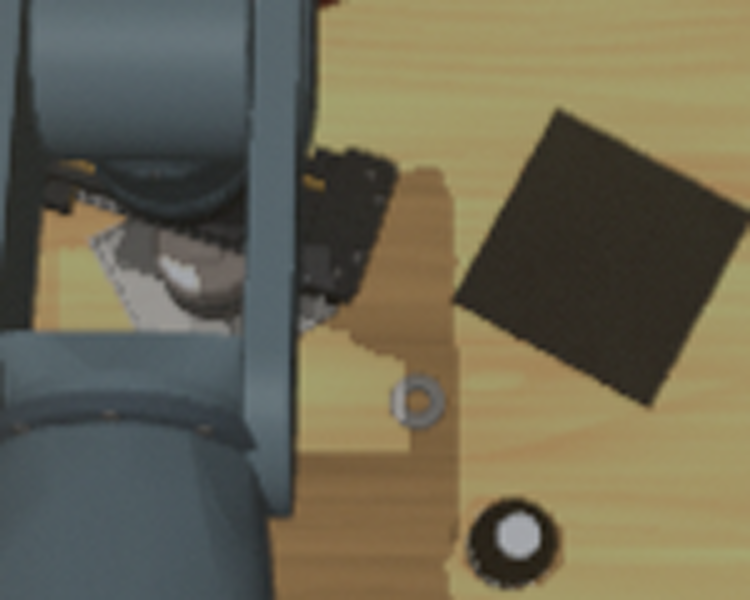

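Side camera reads y a few mm high, and the top-view estimate holds. The arm hides the filter from the top camera here. Now I'll descend and grip.

send_rows([
  [[8.8, -0.1, 0, 2, 0], [8.8, 0, 0, 2, 0], [8.8, 0, 0, 2, 0], [8.8, 0, 0, 2, 0], [8.8, 0, 0, 2, 0], [8.8, 0, 0, 1.5, 0], [8.8, 0, 0, 1.0, 0], [8.8, 0, 0, 0.6, 0], [8.8, 0, 0, 0.4, 0], [8.8, 0, 0, 0, 0], [5.5, 0, 0, 0, 0], [5.5, 0, 0, 0, 0]],
])

```text
time_s: 2.87
eef_pos: [598.0, 122.0, 34.9]
tool_rot: [3.141, 0.002, 2.837]
wrist_force: [0.3, -0.5, -1.1]
width: 76.9
```

send_rows([
  [[5.5, 0, 0, 0, 0], [5.5, 0, 0, 0, 0], [5.5, 0, 0, 0, 0], [5.5, 0, 0, 0, 0], [5.5, 0, 0, 0, 0]],
])

```text
time_s: 3.28
eef_pos: [597.9, 122.4, 34.6]
tool_rot: [3.14, 0.002, 2.837]
wrist_force: [0.9, 3.6, 4.9]
width: 61.0
```

send_rows([
  [[5.5, 0, 0, -0.5, 0], [5.5, 0, 0, -1, 0], [5.5, 0, 0, -1.5, 0], [5.5, 0, 0, -2, 0], [5.5, -0.4, -1.2, -2, 0], [5.5, -0.85, -2.4, -1, 0], [5.5, -1.2, -3.3, 0, 0], [5.5, -1.2, -3.3, 0, 0], [5.5, -1.2, -3.3, 0, 0], [5.5, -1.2, -3.3, 0, 0], [5.5, -0.9, -2.4, 1, 0], [5.5, -0.6, -1.4, 2, 0]],
])

```text
time_s: 4.28
eef_pos: [608.7, -101.6, 86.3]
tool_rot: [-3.14, 0.005, 2.834]
wrist_force: [0.7, -0.0, -3.1]
width: 60.9
```

send_rows([
  [[5.5, 0, 0, 2, 0], [5.5, 0, 0, 1, 0], [5.5, 0, 0, 0, 0], [5.5, 0, 0, 0, 0]],
])

```text
time_s: 4.62
eef_pos: [606.4, -96.5, 53.2]
tool_rot: [-3.142, -0.002, 2.837]
wrist_force: [0.8, -0.3, -2.4]
width: 60.9
```

```bash
python3 - <<'E'
from h import *
to(607.3,-99.2,36)
E
```

```text
pos [606.4 -96.5  53.2] yaw 162.57 shift cm [-0.16 -0.23  1.72] turn None w 60.9 F [ 0.8 -0.3 -2.4] t 4.62
```

send_rows([
  [[5.5, -0.1, -0.2, 0.5, 0], [5.5, 0, 0, 0.5, 0], [5.5, 0, 0, 0.3, 0], [5.5, 0, 0, 0.2, 0], [5.5, 0, 0, 0.1, 0], [5.5, 0, 0, 0, 0], [5.5, 0, 0, 0, 0]],
])

```text
time_s: 5.2
eef_pos: [607.7, -99.4, 37.8]
tool_rot: [-3.142, 0.0, 2.837]
wrist_force: [-0.5, -0.1, -3.5]
width: 61.1
```

send_rows([
  [[5.5, 0, 0, 0.1, 0], [5.5, 0, 0, 0.1, 0], [5.5, 0, 0, 0, 0], [5.5, 0, 0, 0, 0]],
])

```text
time_s: 5.53
eef_pos: [607.6, -99.4, 35.7]
tool_rot: [-3.142, -0.0, 2.837]
wrist_force: [-0.1, 0.1, -3.7]
width: 61.2
```

send_rows([
  [[5.5, 0, 0, 0.1, 0], [5.5, 0, 0, 0.05, 0], [5.5, 0, 0, 0, 0], [5.5, 0, 0, 0, 0]],
])

```text
time_s: 5.87
eef_pos: [607.8, -99.5, 35.6]
tool_rot: [-3.141, 0.0, 2.837]
wrist_force: [-6.2, 2.2, 6.7]
width: 61.0
```

Contact made. Release, rise, and head for the piston.

send_rows([
  [[8.8, 0, 0, 0, 0], [8.8, 0, 0, 0, 0], [8.8, 0, 0, 0, 0], [8.8, 0, 0, 0, 0], [8.8, 0, 0, 0, 0], [8.8, 0, 0, -1, 0], [8.8, 0, 0, -2.5, 0], [8.8, 0, 0, -3, 0], [8.8, 0, 0, -3, 0], [8.8, 0.5, -1.1, -2.5, 0], [8.8, 1, -2.1, 0, 0], [8.8, 1.5, -3.2, 0, 0]],
])

```text
time_s: 6.87
eef_pos: [562.0, -151.3, 157.7]
tool_rot: [-3.141, 0.006, 2.84]
wrist_force: [-0.3, -0.6, 0.3]
width: 88.0
```

send_rows([
  [[8.8, 1.5, -3.2, 0, 0], [8.8, 1.5, -3.2, 0, 0], [8.8, 1.5, -3.2, 0, 0], [8.8, 1.5, -3.2, 0, 0], [8.8, 1, -2, 0, 0], [8.8, 0.5, -1, 0, 0], [8.8, 0, 0, 0, 0], [8.8, 0, 0, 0, 0]],
])

```text
time_s: 7.53
eef_pos: [441.2, -279.7, 154.7]
tool_rot: [3.141, 0.001, 2.836]
wrist_force: [1.4, 0.3, 0.3]
width: 87.9
```

```bash
python3 - <<'E'
from h import *
to(441.4,-279,19)
crop("top","t2",200,110,440,270,3.3)
crop("side","s2",180,80,380,230,4)
E
```

```text
pos [ 441.2 -279.7  154.7] yaw 162.46 shift cm [ 0.    0.07 13.57] turn None w 87.9 F [1.4 0.3 0.3] t 7.53
```

View pics/t2.png

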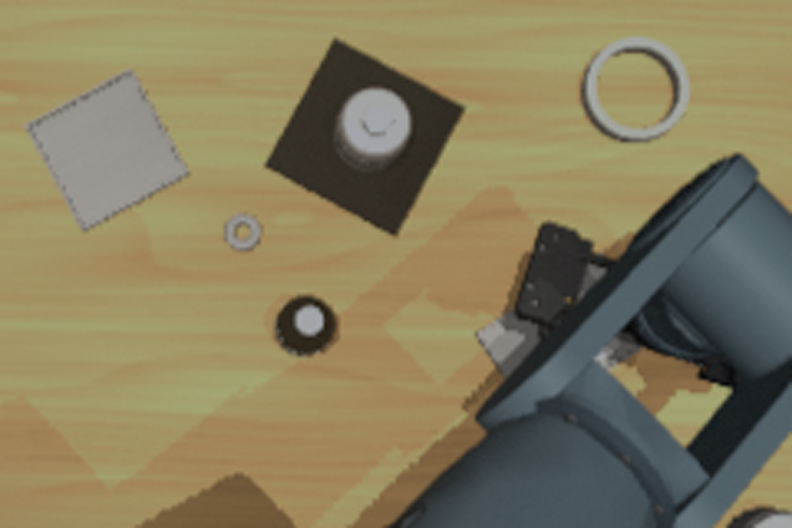

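View pics/s2.png

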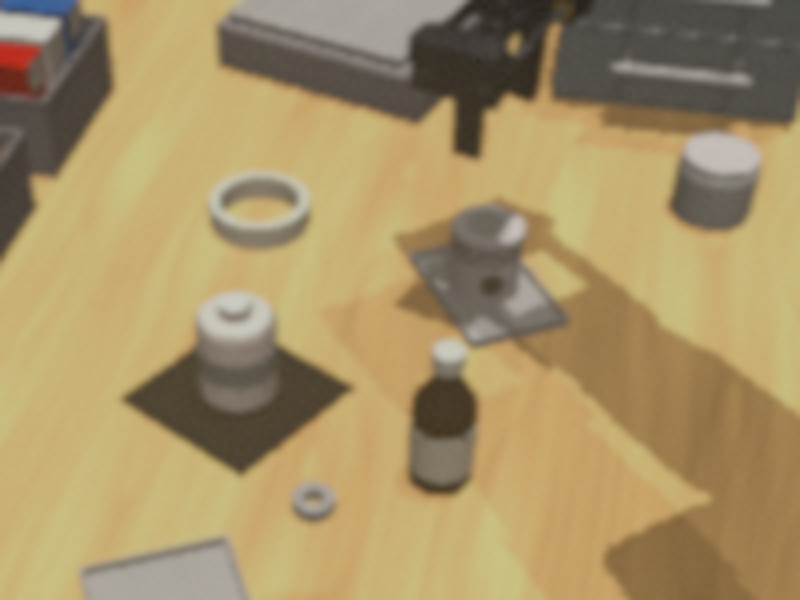

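Filter stands on the mat (nut at crop (378,121)). The empty square tray has corners (130,70), (188,173), (85,230), (28,126).

```bash
python3 - <<'E'
from h import *
g=lambda U,V:(200+(U+.5)/3.3-.5,110+(V+.5)/3.3-.5)
print("sq",np.mean([back("top",*g(*p),9) for p in[(130,70),(188,173),(85,230),(28,126)]],0))
print("mat",np.mean([back("top",*g(*p),4) for p in[(335,38),(465,107),(398,237),(265,165)]],0))
print("filter nut",back("top",*g(378,121),90),"shoulder ctr",back("top",*g(376,120),71))
to(441.4,-279,19)
E
```

```text
sq [591.2220759  123.38850031]
mat [ 607.66448587 -100.79181727]
filter nut [ 604.70690895 -102.69461061] shoulder ctr [ 609.22501253 -102.9453746 ]
pos [ 441.8 -278.8  154.4] yaw 162.59 shift cm [ 0.03 -0.03 13.54] turn None w 88.0 F [-1.   0.4 -0.4] t 7.63
```

send_rows([
  [[8.8, 0, 0.05, 2, 0], [8.8, 0, 0, 2, 0], [8.8, 0, 0, 2, 0], [8.8, 0, 0, 2, 0], [8.8, 0, 0, 2, 0], [8.8, 0, 0, 1.5, 0], [8.8, 0, 0, 1.0, 0], [8.8, 0, 0, 0.6, 0], [8.8, 0, 0, 0.4, 0], [8.8, 0, 0, 0, 0], [5, 0, 0, 0, 0], [5, 0, 0, 0, 0]],
])

```text
time_s: 8.63
eef_pos: [441.6, -279.7, 20.1]
tool_rot: [-3.141, 0.001, 2.837]
wrist_force: [0.2, 0.2, 0.3]
width: 76.8
```

send_rows([
  [[5, 0, 0, 0, 0], [5, 0, 0, 0, 0], [5, 0, 0, 0, 0], [5, 0, 0, 0, 0], [5, 0, 0, 0, 0]],
])

```text
time_s: 9.05
eef_pos: [441.4, -279.0, 19.8]
tool_rot: [3.141, 0.001, 2.837]
wrist_force: [0.2, 4.5, 4.9]
width: 59.4
```

send_rows([
  [[5, 0, 0, -0.5, 0], [5, 0, 0, -1, 0], [5, 0, 0, -2, 0], [5, 0, 0, -3, 0], [5, 0, 0, -3, 0], [5, 0, 0, -3, 0], [5, 0, 0.5, -2, 0], [5, -0.1, 1.5, -1, 0], [5, -0.2, 2.5, -0.5, 0], [5, -0.2, 3.5, 0, 0], [5, -0.2, 3.5, 0, 0], [5, -0.2, 3.5, 0, 0]],
])

```text
time_s: 10.05
eef_pos: [494.6, -137.8, 179.9]
tool_rot: [-3.141, 0.001, 2.836]
wrist_force: [0.0, -0.3, -3.9]
width: 59.7
```

send_rows([
  [[5, -0.2, 3.5, 0, 0], [5, -0.2, 3.5, 0, 0], [5, -0.2, 3.5, 0, 0], [5, -0.2, 3.5, 0, 0], [5, -0.2, 3.5, 0, 0], [5, -0.2, 3.5, 0, 0], [5, -0.16, 2.5, 0.5, 0], [5, 0, 1.5, 1, 0], [5, 0, 1, 2, 0], [5, 0, 0, 3, 0], [5, 0, 0, 2, 0], [5, 0, 0, 0, 0]],
])

```text
time_s: 11.05
eef_pos: [581.6, 105.2, 89.5]
tool_rot: [-3.139, -0.009, 2.837]
wrist_force: [-0.8, -0.4, -3.5]
width: 59.7
```

```bash
python3 - <<'E'
from h import *
to(592,124.5,20)
crop("side","s3",170,150,290,240,6)
E
```

```text
pos [581.6 105.2  89.5] yaw 162.57 shift cm [-0.41  2.15  6.95] turn None w 59.7 F [-0.8 -0.4 -3.5] t 11.05
```

send_rows([
  [[5, -0.1, 0.7, 0.5, 0], [5, -0.2, 0.8, 1.5, 0], [5, -0.1, 0.65, 1.5, 0], [5, 0, 0, 1.0, 0], [5, 0, 0, 0.8, 0], [5, 0, 0, 0.7, 0], [5, 0, 0, 0.3, 0], [5, 0, 0, 0.2, 0], [5, 0, 0, 0, 0], [5, 0, 0, 0, 0]],
])

```text
time_s: 11.93
eef_pos: [596.3, 124.2, 29.7]
tool_rot: [3.141, 0.001, 2.837]
wrist_force: [-0.1, 0.0, -3.4]
width: 59.4
```

```bash
python3 - <<'E'
from h import *
to(592,124.5,20)
crop("side","s4",170,150,290,240,6)
E
```

```text
pos [596.3 124.2  29.7] yaw 162.52 shift cm [ 0.41 -0.1   0.97] turn None w 59.4 F [-0.1  0.  -3.4] t 11.93
```

View pics/s4.png

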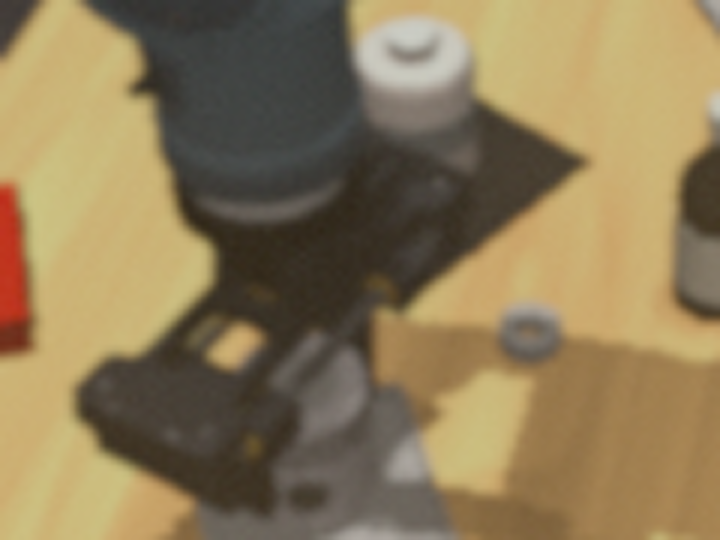

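Piston is held over the square tray, clear of the filter. Correct x and lower.

send_rows([
  [[5, 0.4, -0.1, 0.2, 0], [5, 0, 0, 0.3, 0], [5, 0, 0, 0.2, 0], [5, 0, 0, 0.1, 0], [5, 0, 0, 0.1, 0], [5, 0, 0, 0.05, 0], [5, 0, 0, 0, 0], [5, 0, 0, 0, 0]],
])

```text
time_s: 12.65
eef_pos: [591.8, 124.7, 20.0]
tool_rot: [-3.142, -0.0, 2.837]
wrist_force: [-2.5, -0.4, 0.4]
width: 59.5
```

send_rows([
  [[5, 0, 0, 0.05, 0], [5, 0, 0, 0, 0], [8.8, 0, 0, 0, 0], [8.8, 0, 0, 0, 0], [8.8, 0, 0, 0, 0], [8.8, 0, 0, 0, 0], [8.8, 0, 0, 0, 0], [8.8, 0, 0, -1, 0], [8.8, 0, 0, -2.5, 0], [8.8, 0, 0, -3, 0], [8.8, 0, 0, -3.5, 0], [8.8, 0, 0, -3, 0]],
])

```text
time_s: 13.65
eef_pos: [591.9, 124.7, 151.8]
tool_rot: [3.141, 0.001, 2.837]
wrist_force: [0.7, 0.3, 0.2]
width: 87.6
```

send_rows([
  [[8.8, 1.5, 0.7, -1, 0], [8.8, 3, 1.35, 0, 0], [8.8, 3, 1.35, 0, 0], [8.8, 3, 1.35, 0, 0], [8.8, 3, 1.35, 0, 0], [8.8, 3, 1.35, 0, 0], [8.8, 3, 1.35, 0, 0], [8.8, 1.9, 0.9, 0, 0], [8.8, 0.8, 0.4, 0, 6], [8.8, 0, 0, 0, 6], [8.8, 0, 0, 0, 6], [8.8, 0, 0, 0, 5.5]],
])

```text
time_s: 14.65
eef_pos: [410.2, 288.1, 160.1]
tool_rot: [3.141, 0.001, 2.422]
wrist_force: [1.1, 0.5, -0.2]
width: 87.9
```

```bash
python3 - <<'E'
from h import *
to(411,287.5,29,139)
crop("top","t5",140,110,340,250,4)
crop("side","s5",170,180,330,330,4)
E
```

```text
pos [410.2 288.1 160.1] yaw 138.79 shift cm [-1.000e-01  1.000e-02  1.311e+01] turn -0.21 w 87.9 F [ 1.1  0.5 -0.2] t 14.65
```

View pics/t5.png

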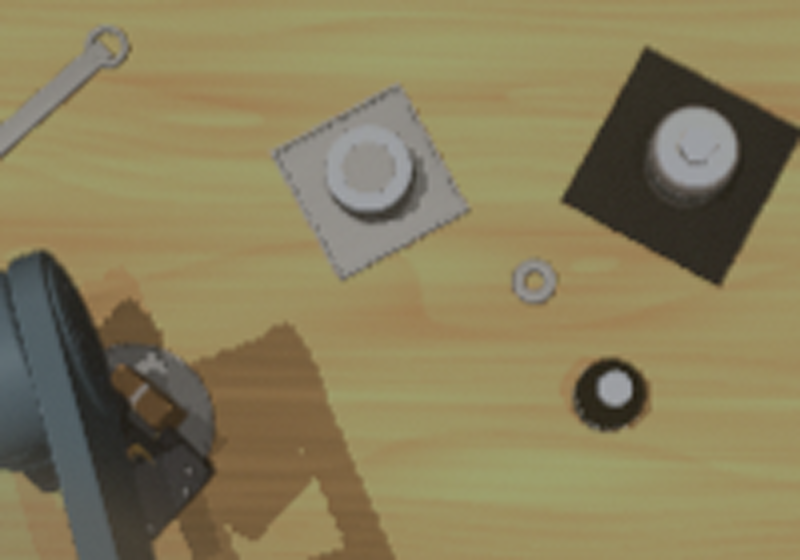

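View pics/s5.png

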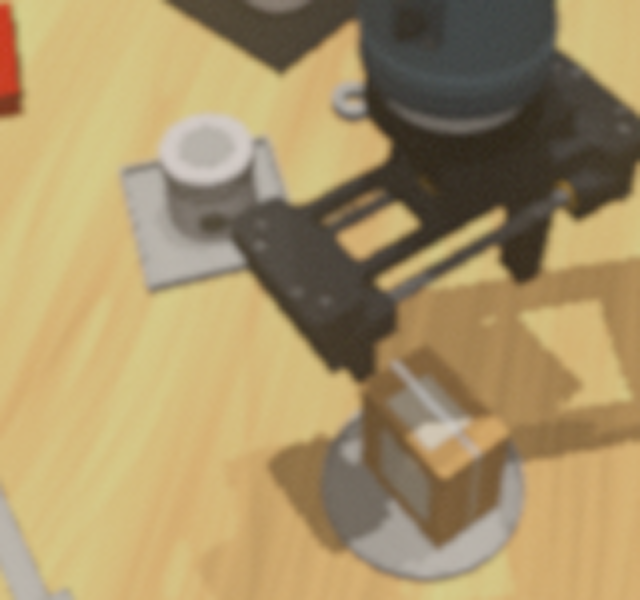

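Piston crown at crop (369,169); tray corners at (402,86), (470,209), (343,280), (273,152). The hand straddles the carton. I'll check piston centring while gripping the carton.

```bash
python3 - <<'E'
from h import *
g=lambda U,V:(140+(U+.5)/4-.5,110+(V+.5)/4-.5)
im=cv2.imread("pics/t5.png")
print("sq",np.mean([back("top",*g(*p),9) for p in[(402,86),(470,209),(343,280),(273,152)]],0))
print("piston crown",back("top",*g(369,169),65))
print("nut",back("top",*g(699,149),90))
P=[592,124.7]
a=np.linspace(0,2*np.pi,5)[:4]
print("pred crown",(proj("top",P+[65])-[140,110]+.4)*4)
E
```

```text
sq [591.14533287 122.46134003]
piston crown [590.04767953 121.09319384]
nut [ 603.18815397 -103.18626616]
pred crown [363.92615862 166.20799558]
```

send_rows([
  [[8.8, -0.1, 0, 2, 0], [8.8, 0, 0, 2, 0], [8.8, 0, 0, 2, 0], [8.8, 0, 0, 2, 0], [8.8, 0, 0, 2, 0], [8.8, 0, 0, 1.5, 0], [8.8, 0, 0, 1.0, 0], [8.8, 0, 0, 0.4, 0], [8.8, 0, 0, 0.2, 0], [8.8, 0, 0, 0, 0], [4, 0, 0, 0, 0], [4, 0, 0, 0, 0]],
])

```text
time_s: 15.75
eef_pos: [411.9, 287.3, 29.2]
tool_rot: [3.14, 0.001, 2.427]
wrist_force: [0.5, 0.5, -1.2]
width: 76.5
```

send_rows([
  [[4, 0, 0, 0, 0], [4, 0, 0, 0, 0], [4, 0, 0, 0, 0], [4, 0, 0, 0, 0], [4, 0, 0, 0, 0], [4, 0, 0, 0, 0], [4, 0, 0, 0, 0]],
])

```text
time_s: 16.33
eef_pos: [411.4, 287.1, 28.5]
tool_rot: [3.141, 0.0, 2.427]
wrist_force: [0.3, 0.8, 1.9]
width: 45.8
```

Piston sits about 1.7 mm from tray centre, and carton is gripped (45.8). Lift it and remeasure the now-empty long tray.

send_rows([
  [[4, 0, 0, -0.5, 0], [4, 0, 0, -1, 0], [4, 0, 0, -2, 0], [4, 0, 0, -3, 0], [4, 0, 0, -3.5, 0], [4, 0, 0, -3.5, 0], [4, 0, 0, -3.5, 0], [4, 0, 0, -2, 0], [4, 0, 0, -1, 0], [4, 0, 0, 0, 0], [4, 0, 0, 0, 0]],
])

```text
time_s: 17.25
eef_pos: [410.6, 286.8, 227.6]
tool_rot: [-3.141, -0.0, 2.427]
wrist_force: [0.1, 1.0, -1.7]
width: 45.7
```

```bash
cat >> h.py <<'E'
def trays(im):
    hsv=cv2.cvtColor(im,cv2.COLOR_BGR2HSV);m=((hsv[...,1]<70)|(hsv[...,2]<70)).astype(np.uint8)
    l=cv2.connectedComponents(m)[1]
    for (u,v),z,nm in [((173,230),9,"round"),((233,172),9,"sq"),((360,211),9,"long"),((311,165),4,"mat")]:
        cs=cv2.findContours((l==l[v,u]).astype(np.uint8),0,1)[0];r=cv2.minAreaRect(max(cs,key=len))
        P=np.array([back("top",*p,z) for p in cv2.boxPoints(r)])
        print(nm,"centre",P.mean(0).round(1),[(np.linalg.norm(e).round(1),np.degrees(np.arctan2(e[1],e[0])).round(1)) for e in (P[1]-P[0],P[2]-P[1],P[3]-P[2],P[0]-P[3])])
E
python3 - <<'E'
from h import *
im=optics.snapshot("top");cv2.imwrite("pics/t6.png",im);trays(im)
# subpixel corners of long tray outer edge via refined quad: Hough-free line fit of gray gradient
s=optics.snapshot("side");cv2.imwrite("pics/s6.png",s)
to(439,-271.5,220,123.4)
E
```

```text
round centre [268.9 420.7] [(np.float64(420.6), np.float64(-83.9)), (np.float64(665.3), np.float64(-173.2)), (np.float64(400.1), np.float64(95.8)), (np.float64(664.1), np.float64(8.6))]
sq centre [592.3 124.4] [(np.float64(108.9), np.float64(-59.9)), (np.float64(108.5), np.float64(-150.6)), (np.float64(108.2), np.float64(119.9)), (np.float64(108.1), np.float64(29.8))]
long centre [ 437.2 -274.2] [(np.float64(133.0), np.float64(-56.1)), (np.float64(90.5), np.float64(-147.0)), (np.float64(132.2), np.float64(123.7)), (np.float64(90.0), np.float64(33.5))]
mat centre [607.1 -99.6] [(np.float64(128.4), np.float64(-27.2)), (np.float64(127.6), np.float64(-117.9)), (np.float64(127.8), np.float64(152.4)), (np.float64(126.5), np.float64(62.4))]
pos [409.8 286.4 226.1] yaw 139.03 shift cm [-38.78 -40.22   0.61] turn 15.63 w 45.8 F [-0.5 -0.6 -2.4] t 17.35
```

send_rows([
  [[4, -0.6, -0.6, 0, 0], [4, -1.2, -1.3, 0, 0], [4, -2, -2.1, 0, 0], [4, -2.4, -2.5, 0, 0], [4, -2.4, -2.5, 0, 0], [4, -2.4, -2.5, 0, 0], [4, -2.4, -2.5, 0, 0], [4, -2.4, -2.5, 0, 0], [4, -2.4, -2.5, 0, 0], [4, -2.4, -2.5, 0, 0], [4, -2.4, -2.5, 0, 0], [4, -2.4, -2.5, 0, 0]],
])

```text
time_s: 18.35
eef_pos: [427.9, -81.5, 226.9]
tool_rot: [-3.141, -0.002, 2.426]
wrist_force: [0.8, 0.2, -1.6]
width: 46.1
```

send_rows([
  [[4, -2.4, -2.5, 0, 0], [4, -2.4, -2.5, 0, 0], [4, -2.4, -2.5, 0, 0], [4, -2.4, -2.5, 0, 0], [4, -2, -2.1, 0, 0], [4, -1.2, -1.2, 0, 0], [4, -0.4, -0.5, 1, 5], [4, 0, 0, 2, 5], [4, 0, 0, 2, 5.5], [4, 0, 0, 0, 0], [4, 0, 0, 0, 0]],
])

```text
time_s: 19.27
eef_pos: [437.2, -269.2, 176.7]
tool_rot: [-3.141, -0.005, 2.159]
wrist_force: [0.8, -0.8, -1.4]
width: 45.8
```

```bash
python3 - <<'E'
from h import *
to(438.5,-272,29.5,123.5)
E
```

```text
pos [ 437.2 -269.2  176.7] yaw 123.71 shift cm [-0.31 -0.05 14.72] turn 0.21 w 45.8 F [ 0.8 -0.8 -1.4] t 19.27
```

send_rows([
  [[4, -0.3, 0, 1, 0.2], [4, 0, 0, 2, 0], [4, 0, 0, 2.5, 0], [4, 0, 0, 2.5, 0], [4, 0, 0, 2, 0], [4, 0, 0, 1.5, 0], [4, 0, 0, 1, 0], [4, 0, 0, 0.5, 0], [4, 0, 0, 0.4, 0], [4, 0, 0, 0, 0], [4, 0, 0, 0, 0], [4, 0, 0, 0, 0]],
])

```text
time_s: 20.27
eef_pos: [440.7, -273.5, 45.2]
tool_rot: [3.141, 0.002, 2.153]
wrist_force: [-1.1, 0.1, -1.3]
width: 45.8
```

```bash
python3 - <<'E'
from h import *
to(438.5,-272,28.5,123.5)
crop("side","s7",240,90,370,190,6)
E
```

```text
pos [ 440.7 -273.5   45.2] yaw 123.36 shift cm [ 0.24 -0.1   1.67] turn -0.14 w 45.8 F [-1.1  0.1 -1.3] t 20.27
```

View pics/s7.png

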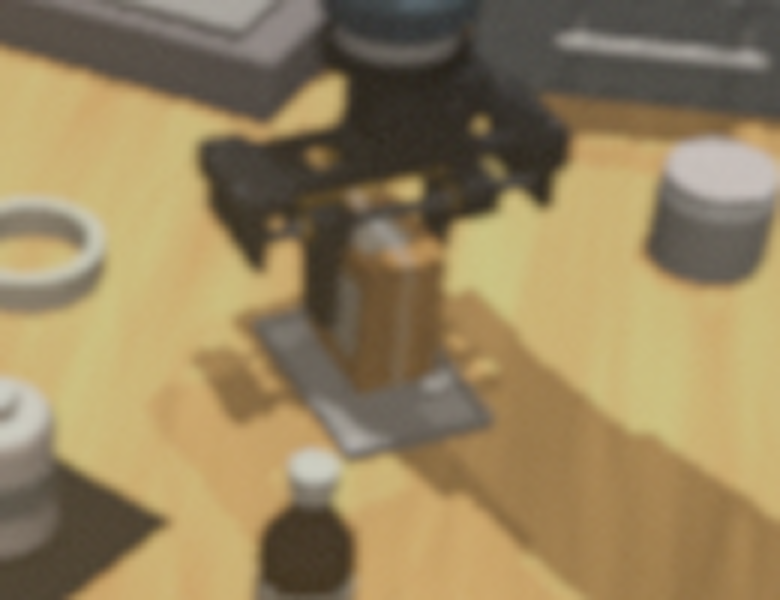

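Carton is aligned over the long tray, about 17 mm above its floor. Correct and lower it.

send_rows([
  [[4, 0.2, -0.1, 0.4, 0], [4, 0, 0, 0.4, 0], [4, 0, 0, 0.3, 0], [4, 0, 0, 0.2, 0], [4, 0, 0, 0.15, 0], [4, 0, 0, 0.1, 0], [4, 0, 0, 0.05, 0], [4, 0, 0, 0, 0], [4, 0, 0, 0, 0]],
])

```text
time_s: 21.07
eef_pos: [438.0, -271.7, 28.5]
tool_rot: [-3.141, -0.0, 2.153]
wrist_force: [-2.1, 2.3, 2.9]
width: 45.7
```

send_rows([
  [[8.8, 0, 0, 0, 0], [8.8, 0, 0, 0, 0], [8.8, 0, 0, 0, 0], [8.8, 0, 0, 0, 0], [8.8, 0, 0, 0, 0], [8.8, 0, 0, 0, 0], [8.8, 0, 0, -1, 0], [8.8, 0, 0, -2.5, 0], [8.8, 0, 0, -3, 0], [8.8, 0, 0, -3, 0], [8.8, 0, 0, -3, 0], [8.8, 0.2, 1, -1.5, 0]],
])

```text
time_s: 22.07
eef_pos: [446.1, -266.5, 172.9]
tool_rot: [3.141, 0.006, 2.152]
wrist_force: [1.4, -0.5, 0.6]
width: 87.8
```

send_rows([
  [[8.8, 0.4, 2, 0, 0], [8.8, 0.7, 3.2, 0, 0], [8.8, 0.7, 3.2, 0, 0], [8.8, 0.7, 3.2, 0, 0], [8.8, 0.7, 3.2, 0, 0], [8.8, 0.7, 3.2, 0, 0], [8.8, 0.6, 2.6, 0, 0], [8.8, 0.3, 1.4, 0, 0], [8.8, 0.1, 0.6, 0, 0], [8.8, 0, 0, 0, 0], [8.8, 0, 0, 0, 0]],
])

```text
time_s: 22.98
eef_pos: [606.6, -100.2, 168.2]
tool_rot: [-3.141, -0.0, 2.152]
wrist_force: [-0.5, -1.7, -0.1]
width: 88.0
```

```bash
python3 - <<'E'
from h import *
to(607.8,-99.5,35,123.4)
im=optics.snapshot("top");cv2.imwrite("pics/t8.png",im);trays(im)
T=[(143,186),(341,181)]
t=[cv2.resize(im[y:y+60,x:x+60],None,fx=6,fy=6,interpolation=cv2.INTER_CUBIC) for x,y in T]
cv2.imwrite("pics/t8t.png",np.hstack(t))
E
```

```text
pos [ 606.6 -100.2  168.2] yaw 123.33 shift cm [-1.000e-02  1.400e-01  1.332e+01] turn -0.07 w 88.0 F [-0.5 -1.7 -0.1] t 22.98
round centre [413.8 289.5] [(np.float64(113.5), np.float64(-89.0)), (np.float64(113.0), np.float64(-178.1)), (np.float64(112.5), np.float64(91.0)), (np.float64(113.0), np.float64(2.4))]
sq centre [592.2 124.3] [(np.float64(108.8), np.float64(-59.7)), (np.float64(108.8), np.float64(-150.4)), (np.float64(108.0), np.float64(120.1)), (np.float64(108.4), np.float64(30.0))]
long centre [ 437.2 -274.2] [(np.float64(133.0), np.float64(-56.1)), (np.float64(90.5), np.float64(-147.0)), (np.float64(132.2), np.float64(123.7)), (np.float64(90.0), np.float64(33.5))]
mat centre [394.2 111. ] [(np.float64(968.4), np.float64(-9.8)), (np.float64(633.6), np.float64(-101.7)), (np.float64(959.0), np.float64(167.7)), (np.float64(590.4), np.float64(79.1))]
```

View pics/t8t.png

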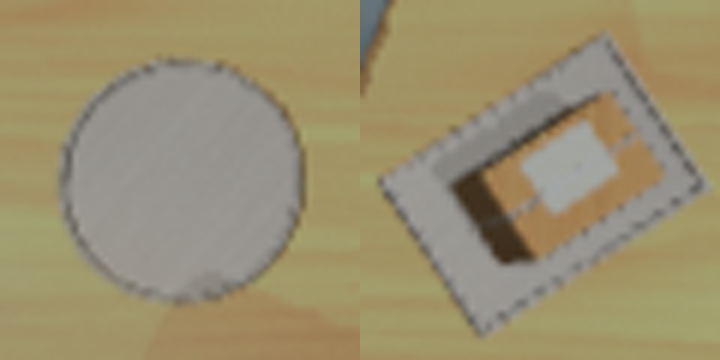

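Round tray is empty, centred at tile (182,180). Carton top corners are at (613,93), (667,170), (535,260), (483,172), against tray corners (605,32), (708,187), (483,336), (378,181).

```bash
python3 - <<'E'
from h import *
g=lambda U,V,x0,y0,U0:(x0+(U-U0+.5)/6-.5,y0+(V+.5)/6-.5)
A=np.array([back("top",*g(*p,341,181,360),83) for p in[(613,93),(667,170),(535,260),(483,172)]])
B=np.array([back("top",*g(*p,341,181,360),9) for p in[(605,32),(708,187),(483,336),(378,181)]])
ang=lambda P:[np.degrees(np.arctan2(*(q[::-1]))).round(1) for q in(P[1]-P[2],P[0]-P[3])]
print("carton",A.mean(0),ang(A),"tray",B.mean(0),ang(B))
u=np.array([np.cos(np.radians(123.4)),np.sin(np.radians(123.4))]);d=A.mean(0)-B.mean(0);print("along long",d@u,"along short",d@[-u[1],u[0]])
print("round",back("top",*g(182,180,143,186,0),9))
E
```

```text
carton [ 437.05936039 -271.19625049] [np.float64(-55.2), np.float64(-58.0)] tray [ 437.13066756 -273.39207559] [np.float64(-56.0), np.float64(-56.0)]
along long 1.8724331203134843 along short -1.149228791150873
round [414.76317499 286.9790574 ]
```

send_rows([
  [[8.8, 0, 0.1, 2, 0], [8.8, 0, 0, 2, 0], [8.8, 0, 0, 2, 0], [8.8, 0, 0, 2, 0], [8.8, 0, 0, 2, 0], [8.8, 0, 0, 1.5, 0], [8.8, 0, 0, 1.0, 0], [8.8, 0, 0, 0.6, 0], [8.8, 0, 0, 0.2, 0], [8.8, 0, 0, 0, 0], [5.5, 0, 0, 0, 0], [5.5, 0, 0, 0, 0]],
])

```text
time_s: 24.03
eef_pos: [608.8, -99.3, 36.4]
tool_rot: [3.14, 0.002, 2.153]
wrist_force: [-0.0, -1.2, -0.6]
width: 76.8
```

send_rows([
  [[5.5, 0, 0, 0, 0], [5.5, 0, 0, 0, 0], [5.5, 0, 0, 0, 0], [5.5, 0, 0, 0, 0], [5.5, 0, 0, 0, 0]],
])

```text
time_s: 24.45
eef_pos: [608.1, -99.3, 36.0]
tool_rot: [-3.141, 0.001, 2.153]
wrist_force: [-4.3, -1.9, 6.5]
width: 60.9
```

Carton is within 2 mm of centre. Lift the filter and go to the round tray.

send_rows([
  [[5.5, 0, 0, -0.5, 0], [5.5, 0, 0, -1, 0], [5.5, 0, 0, -2, 0], [5.5, 0, 0, -3, 0], [5.5, 0, 0, -3, 0], [5.5, 0, 0, -3, 0], [5.5, 0.6, 0.1, -2, 0], [5.5, 1.4, 0.15, -1, 0], [5.5, 2.5, 0.3, -0.5, 0], [5.5, 3.3, 0.4, 0, 0], [5.5, 3.3, 0.4, 0, 0], [5.5, 3.3, 0.4, 0, 0]],
])

```text
time_s: 25.45
eef_pos: [542.6, 32.3, 195.6]
tool_rot: [3.141, -0.0, 2.152]
wrist_force: [1.0, 1.4, -3.0]
width: 61.2
```

send_rows([
  [[5.5, 3.3, 0.4, 0, 0], [5.5, 3.3, 0.4, 0, 0], [5.5, 3.3, 0.4, 0, 0], [5.5, 3.3, 0.4, 0, 0], [5.5, 3.3, 0.4, 0, 0], [5.5, 3.3, 0.4, 0, 0], [5.5, 3.3, 0.4, 0, 0], [5.5, 2.8, 0.3, 0, 0], [5.5, 1.6, 0.2, 1, 0], [5.5, 0.8, 0.1, 2, 0], [5.5, 0.3, 0, 2, 0], [5.5, 0, 0, 0, 0]],
])

```text
time_s: 26.45
eef_pos: [411.3, 288.6, 141.9]
tool_rot: [-3.135, -0.002, 2.154]
wrist_force: [-0.9, -0.0, -4.0]
width: 61.6
```

send_rows([
  [[5.5, 0, 0, 1, 0], [5.5, 0, 0, 2, 0], [5.5, 0, 0, 1.5, 0], [5.5, 0, 0, 1, 0], [5.5, 0, 0, 0.5, 0], [5.5, 0, 0, 0, 0], [5.5, 0, 0, 0, 0]],
])

```text
time_s: 27.03
eef_pos: [415.4, 288.6, 85.8]
tool_rot: [3.141, 0.0, 2.152]
wrist_force: [0.3, 0.8, -3.0]
width: 61.2
```

```bash
python3 - <<'E'
from h import *
to(414.5,288.5,35,123.4)
E
```

```text
pos [415.4 288.6  85.8] yaw 123.31 shift cm [ 0.04 -0.08  5.08] turn -0.09 w 61.2 F [ 0.3  0.8 -3. ] t 27.03
```

send_rows([
  [[5.5, 0, -0.1, 1, 0], [5.5, 0, 0, 1.2, 0], [5.5, 0, 0, 1, 0], [5.5, 0, 0, 0.7, 0], [5.5, 0, 0, 0.5, 0], [5.5, 0, 0, 0.3, 0], [5.5, 0, 0, 0.15, 0], [5.5, 0, 0, 0.1, 0], [5.5, 0, 0, 0, 0], [5.5, 0, 0, 0, 0]],
])

```text
time_s: 27.87
eef_pos: [414.2, 288.2, 36.1]
tool_rot: [3.141, 0.0, 2.153]
wrist_force: [0.3, -0.8, -3.5]
width: 61.5
```

send_rows([
  [[5.5, 0, 0, 0.1, 0], [5.5, 0, 0, 0.05, 0], [5.5, 0, 0, 0, 0], [5.5, 0, 0, 0, 0]],
])

```text
time_s: 28.2
eef_pos: [414.4, 288.3, 35.0]
tool_rot: [3.141, 0.0, 2.153]
wrist_force: [-1.0, 0.5, 5.0]
width: 61.1
```

send_rows([
  [[8.8, 0, 0, 0, 0], [8.8, 0, 0, 0, 0], [8.8, 0, 0, 0, 0], [8.8, 0, 0, 0, 0], [8.8, 0, 0, 0, 0], [8.8, 0, 0, -1, 0], [8.8, 0, 0, -2.5, 0], [8.8, 0, 0, -3, 0], [8.8, 0, 0, -3.5, 0], [8.8, 0, 0, -3.5, 0], [8.8, 0, 0, -2, 0], [8.8, 1, 0.6, -1, 0]],
])

```text
time_s: 29.2
eef_pos: [415.2, 299.7, 203.6]
tool_rot: [3.136, 0.002, 2.151]
wrist_force: [1.1, 0.4, -0.1]
width: 87.9
```

send_rows([
  [[8.8, 2, 1.3, 0, 0], [8.8, 3, 2, 0, 0], [8.8, 3, 2, 0, 0], [8.8, 3, 2, 0, 0], [8.8, 3, 2, 0, 0], [8.8, 2, 1.3, 0, 0], [8.8, 1, 0.6, 0, 0], [8.8, 0, 0, 0, 0], [8.8, 0, 0, 0, 0], [8.8, 0, 0, 0, 0]],
])

```text
time_s: 30.03
eef_pos: [413.4, 502.1, 198.7]
tool_rot: [-3.14, 0.001, 2.152]
wrist_force: [-0.2, 0.2, -0.5]
width: 88.4
```

```bash
python3 - <<'E'
from h import *
im=crop("top","t9",140,110,420,260,2.8)
crop("side","s9",160,90,360,330,2.5)
trays(im)
cv2.imwrite("pics/t9r.png",cv2.resize(im[186:246,143:203],None,fx=8,fy=8,interpolation=cv2.INTER_CUBIC))
to(0,0,0)
E
```

```text
round centre [413.8 288.1] [(np.float64(110.7), np.float64(-89.0)), (np.float64(113.0), np.float64(-178.1)), (np.float64(109.7), np.float64(91.0)), (np.float64(113.0), np.float64(2.3))]
sq centre [591.9 124.9] [(np.float64(107.2), np.float64(-59.4)), (np.float64(108.9), np.float64(-150.1)), (np.float64(106.4), np.float64(120.4)), (np.float64(108.5), np.float64(30.2))]
long centre [ 437.1 -274.4] [(np.float64(133.0), np.float64(-56.2)), (np.float64(90.2), np.float64(-147.2)), (np.float64(132.2), np.float64(123.6)), (np.float64(89.7), np.float64(33.3))]
mat centre [607.3 -99.2] [(np.float64(128.4), np.float64(-27.2)), (np.float64(128.4), np.float64(-117.9)), (np.float64(127.8), np.float64(152.4)), (np.float64(127.3), np.float64(62.4))]
pos [413.9 501.9 199.2] yaw 123.25 shift cm [-19.28 -62.13  19.92] turn None w 88.1 F [ 0.5  0.1 -0. ] t 30.13
```

View pics/t9.png

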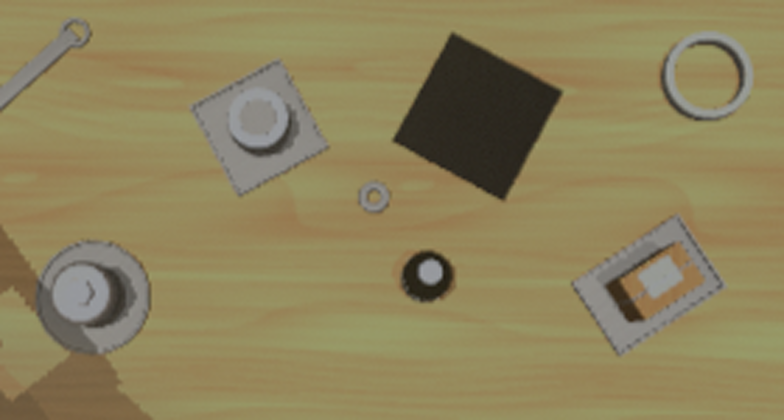

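View pics/s9.png

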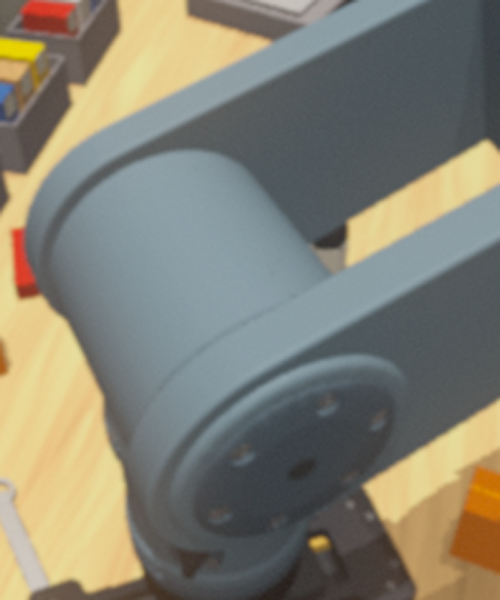

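All three are in their own trays: filter nut at about (85,292) and bottle cap at (430,272). The arm blocks the side view. One last numeric check, then hand in.

```bash
python3 - <<'E'
from h import *
f=lambda p:(p-np.array([140,110])+.5)*2.8-.5
print("pred nut",f(proj("top",[414.3,288.3,89])),"shoulder",f(proj("top",[414.3,288.3,66])))
g=lambda U,V:(140+(U+.5)/2.8-.5,110+(V+.5)/2.8-.5)
print("filter",back("top",*g(85.5,292),89),back("top",*g(83.5,293),66),"bottle",back("top",*g(430,272),120))
a=cv2.imread("pics/top0.png")[190:225,278:308].astype(int);b=optics.snapshot("top")[190:225,278:308].astype(int);print("bottle diff",abs(a-b).mean(),abs(a-b).max())
print(order.sign_off())
E
```

```text
pred nut [ 76.51823096 292.64193394] shoulder [ 81.07888054 293.93827975]
filter [415.06230886 279.77324733] [415.24993623 285.98971825] bottle [437.75766283 -46.14417225]
bottle diff 3.802857142857143 7
the job is handed in; nothing more can be done
None
```

The filter now stands in the round tray, the piston in the square tray and the carton in the long tray with its long side along the tray's. I moved the filter to the mat first, then the piston, then the carton, then brought the filter back. I handed the job in at about 30 s of the 106 s allowed, with the gripper open and clear. I lowered each part until the wrist felt contact before letting go.

What the last checks showed:
- **Piston:** about 2 mm from the middle of the square tray in the top view.
- **Carton:** about 2 mm from the middle of the long tray, and turned within about 1–2° of it.
- **Filter:** let go at (414.3, 288.3), within about 1 mm of the measured centre of the round tray. The final picture disagreed. It put the filter's shoulder about 2 mm off and its nut about 8 mm off in y. I put most of the nut's difference down to poor pixel reading, since nut readings were also 3–6 mm off earlier, but I did not look closer before handing in.
- **Bottle:** unmoved, with a picture difference at noise level.
- **Upright:** the filter was checked only in the final top view, because the arm blocked the last side picture. The piston also looked upright from the side just after I set it down. The carton's last side view was before it was lowered.

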